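Isolate the decorating turntable, add a wooden layer, make it live again

TASK

The motor turntable on the craft table is live: turn its isolator handle fully to off before you touch the work. Then lay the small round wooden disc (not the hexagon) flat and centred on the larger disc already on the turntable, setting it down rather than dropping it, with the larger disc still centred on the plate; let go of it, and only then turn the handle fully back to on. Leave the hexagon, the glue bottle and the basket where they are.

Things in the scene. Friction and masses are not known exactly. Their poses are not given: they have to be found in the camera images.
- isolator: Grey steel switch box fixed to the table, 100 x 100 mm and 50 mm high, with a black round cable gland (22 mm diameter, 24 mm long) standing out of the middle of one side. Origin: centre of its underside, on the table. x points to the side with the gland, z up; y is the side on the left when looking along x.
- handle (a joint): Black handle on top of the isolator, turning about the box's vertical centre line. 0 rad = off: pointer end towards the box's +y side. 1.571 = on: pointer end towards the gland. On to off is a quarter turn anticlockwise from above. Hard stops at both ends; a spring holds it at either stop (0.13 N m) and, past the middle (0.785), snaps it over to the other stop by itself when let go. Starts at on.
- handle_grip (a point): On the handle's axis, 80 mm above the table; x points along the bar to the pointer end and turns with it. The upright bar stands on a 60 mm diameter hub, from 58 to 86 mm above the table. It is 16 mm thick from the blunt tail (34 mm behind the axis) to 25 mm ahead, then narrows to a 6 mm thick tip 49 mm ahead. A white line marks the top of the pointer end.
- handle_pointer (a point): Point near the pointer tip of the handle, 45 mm from the turning axis, 80 mm above the table.
- turntable: Low motor turntable fixed to the table: white square housing 130 x 130 mm, 28 mm high, round aluminium plate 160 mm in diameter above it, whose flat top is 50 mm above the table. The plate stays still during the job (it runs only from a foot pedal). Origin: on the plate's axis, at table height; z up.
- base_disc: Loose larger wooden disc, 100 mm in diameter, 12 mm thick, 66 g, lying about centred on the turntable plate (its top 62 mm above the table). Origin: centre of its underside; z up.
- disc: Loose small round wooden disc, 60 mm in diameter, 14 mm thick, about 30 g, lying flat on the table between the turntable and the isolator. Origin: centre of its underside; z up.
- hexagon: Bystander: six-sided wooden slab of the same wood, 56 mm across flats, 14 mm thick, flat on the table near the disc. Either may be the nearer to the robot. Origin: centre of its underside.
- glue: Bystander: upright white glue bottle with a blue cap, 36 mm in diameter, 110 mm high, at the side of the work. Origin: centre of its underside.
- basket: Bystander: small round basket of berry twigs, 74 mm across the rim, about 125 mm high with the twigs, at the side of the work. Origin: centre of its underside.
Things that resemble listed ones, but are neither listed nor needed, are in the scene too. What is shaped like the disc but green is not meant. Several things have the shape of the base_disc; the one meant has the colours described above.

How it is judged:
By the outcome, as a careful person would: the job done as asked, in the order asked, and still so for the second after the job is handed in, with the robot touching nothing.
It also fails if it takes over 70 s, if anything falls off the work surface, if the arm or the gripper's body presses on something with over 40 N, if the wrist force passes 120 N, or if a joint passes its speed limit or range.

ROBOT

A 7-joint arm with a two-finger parallel gripper is mounted at the origin on the work surface. World frame = base frame: x ahead of the robot, y to its left, z up, the work surface at z = 0. Lengths are in m, angles in rad, forces in N, time in s.
With the tool pointing down it reaches from about 0.4 to 0.875 m from the base axis. Payload 6.5 kg.
Tool frame: the origin (TCP) lies at the very end of the fingers, on their centre line; the grasp point (between the pads) lies 19 mm behind it; z points along the fingers, y is the line along which they close (so a half turn about z gives the same grasp; the last joint's range is limited). The gripper opens to 88 mm and grips with 3 to 60 N. Pads are 18 mm wide; open, the fingers measure 123 mm over their backs; the gripper's body (75 mm by 187 mm) begins 45 mm behind the grasp point.
Start: joints at [1.246, 0.536, -0.004, 1.538, 0.003, 1.067, -0.071], TCP at [0.166, -0.628, 0.239] pointing down, gripper open.
Joint ranges: [-2.7, 2.7], [-0.37, 2.16], [-1.27, 1.26], [0.24, 2.4], [-1.31, 4.45], [0.19, 1.91], [-2.76, 2.76]. Speed limits (rad/s): [2.39, 2.39, 3.14, 3.14, 3.14, 3.14, 3.14].

INTERFACE

Orientations are given as [roll, pitch, yaw] about the fixed x, y, z axes, in that order (R = Rz(yaw) Ry(pitch) Rx(roll)).
In Python, from bench import sensors, viewer, env gives the robot as it stands.
- The arm moves only by the tool arm_command, never from a script. Its arguments are lists of equal length, an entry for each row: "grip": the finger opening in mm, from 0 to 88.1; "xyz": the shift along the tool's x, y, z in mm, a list of three; "twist": the turn about the tool's z in degrees. In form: {"grip": [grip, ...], "xyz": [[dx, dy, dz], ...], "twist": [twist, ...]}. A call has 1 to 12 rows; each row shifts and turns the commanded pose from where the row before left it, along the tool's axes as they then stand; what a row does not reach is not made up. A row lasts 1/10 s, in which the tool goes at most 50 mm and 8.59 degrees, less where a joint would pass 70% of its speed; a pose out of reach is approached as far as the arm can. A call is refused whole if a number of a shift passes 50 or a number of a turn 8.59, either way. A call with a gripper value outside its range is refused whole. The fingers move at their own pace and stop on an object; "force" is the grip in N (left out, the last holds). Time passes only in rows, so rows that do not move let the fingers close. It gives the time, the measured TCP pose, the force, the opening and the grip force at its end, in the units of the state.
- sensors.get_state(): the state, without advancing time (a new reading comes with each control period).
- viewer.capture(name): name is "scene" or "top"; returns a dict with "pixels" (400x640x3 uint8, red, green, blue), "camera_matrix" (3x3 intrinsics, pixels), "R" (3x3) and "t" (3): a world point X has camera coordinates R X + t. Camera axes: x right, y down, z forward; pixel columns grow to the right and rows downward; lengths in m; the calibration is good to about 2 mm. A picture is of the moment at which its call begins. There is no depth.
- env.job_done(): hands the job in; it is judged then, once.
Trained networks look in a picture, given as the dict that the camera call returned (one of the last four; its "shot" number tells which), for a name from the list of things; names that differ only in an ending like _2 or _b are one class to them, and where a whole thing is asked for, a point or a joint stands for the part that bears it (a point fixed in the world has none). Each returns a list of dicts, best first, with "score" (0 to 1); they miss things now and then, are a little off and sometimes report something else, mostly with a low value. They report only what shows in the picture. A call takes as long as a camera call. They do not tell look-alikes from the thing itself.
- viewer.regions_of(picture, query): "mask" (400x640 bool, what is visible of it) and "uv" ([column, row] in pixels, amid what is visible of it).
The state is a dict: "time": time; "joints": joint angles; "joint_velocities": joint speeds; "joint_torque": joint torques, N m; "ee_pos": TCP position; "tcp_rot": TCP orientation; "contact_force": force on the tool from outside, world axes, zero at the start; "moment": the same for the moment, N m; "gripper_width": finger opening in m; "finger_force": force on a finger pad.
Only numpy, scipy, OpenCV 4.12 (cv2) and the standard library are available. Lean on these libraries where they do the work, as an engineer would, in place of code of your own. Each camera call takes 0.05 s, during which the arm holds its last target. There are 200 camera calls.

## Working session

There is one attempt and no reset: what is moved stays moved. The work goes in short steps, Python scripts to look and compute and a tool call to move; the robot and the scene stay as the last step left them, time stands still between calls to the robot, and variables do not carry over. Pictures are saved under pics/ and viewed, at most 10 in all, crops included, and the job is handed in when it is done.

Besides the shell and the picture viewer there is one more tool, called in YAML: its name, and indented under it one key for each argument. arm_command: Moves the arm, as the interface text tells. Its arguments: {"type":"object","properties":{"grip":{"type":"array"},"xyz":{"type":"array"},"twist":{"type":"array"},"force":{"type":"number"}},"required":["grip","xyz","twist"]}

```bash
mkdir -p pics; cat > h.py <<'E'
import numpy as np, cv2
from bench import sensors, viewer, env
def ray(p,uv):
    d=np.linalg.inv(p["camera_matrix"])@np.array([uv[0],uv[1],1.]); R=np.array(p["R"]);t=np.array(p["t"])
    return -R.T@t, R.T@d
def at(p,uv,z):
    c,d=ray(p,uv); return c+d*(z-c[2])/d[2]
def proj(p,X):
    q=np.array(p["camera_matrix"])@(np.array(p["R"])@np.array(X)+np.array(p["t"])); return q[:2]/q[2]
def tri(p,a,q,b):
    c1,d1=ray(p,a);c2,d2=ray(q,b)
    s=np.linalg.lstsq(np.c_[d1,-d2],c2-c1,rcond=None)[0]
    A=c1+s[0]*d1;B=c2+s[1]*d2
    return (A+B)/2,np.linalg.norm(A-B)
def save(p,n): cv2.imwrite("pics/"+n,cv2.cvtColor(p["pixels"],cv2.COLOR_RGB2BGR))
E
python3 - <<'E'
from h import *
np.set_printoptions(precision=4,suppress=True)
P={n:viewer.capture(n) for n in("scene","top")}
for n,p in P.items():
    save(p,n+"0.png"); c,d=ray(p,(320,200)); print(n,c,d)
    for q in["isolator","handle","turntable","base_disc","disc","hexagon","glue","basket"]:
        print(q,[(round(r["score"],2),np.round(r["uv"]).astype(int).tolist(),int(r["mask"].sum()),at(p,r["uv"],0)[:2].round(3).tolist()) for r in viewer.regions_of(p,q)][:5])
E
```

```text
scene [1.3769 0.4552 0.9738] [-0.6629 -0.3142 -0.6801]
isolator [(0.84, [240, 199], 1326, [0.533, -0.221])]
handle [(0.47, [241, 195], 1313, [0.516, -0.228])]
turntable [(0.66, [378, 239], 1604, [0.501, 0.222])]
base_disc [(0.83, [411, 203], 602, [0.319, 0.261]), (0.71, [382, 224], 903, [0.442, 0.213])]
disc [(0.71, [320, 183], 228, [0.353, -0.029]), (0.68, [299, 202], 245, [0.466, -0.049]), (0.68, [339, 201], 261, [0.406, 0.061]), (0.43, [444, 252], 442, [0.471, 0.402])]
hexagon [(0.56, [289, 256], 348, [0.668, 0.027])]
glue [(0.74, [445, 252], 461, [0.47, 0.404])]
basket [(0.64, [185, 173], 523, [0.5, -0.455])]
top [0.3958 0.0254 1.6345] [ 0.0526 -0.0281 -0.9983]
isolator [(0.97, [378, 176], 1094, [0.557, -0.215])]
handle [(0.8, [377, 175], 308, [0.561, -0.21])]
turntable [(0.87, [262, 193], 1288, [0.508, 0.171])]
base_disc [(0.74, [244, 198], 767, [0.495, 0.229]), (0.63, [237, 246], 751, [0.338, 0.252])]
disc [(0.84, [320, 238], 271, [0.356, -0.019]), (0.69, [328, 201], 241, [0.479, -0.045]), (0.56, [296, 219], 249, [0.421, 0.059])]
hexagon [(0.55, [304, 144], 255, [0.668, 0.03])]
glue [(0.43, [183, 195], 151, [0.507, 0.428])]
basket [(0.8, [442, 178], 411, [0.548, -0.426]), (0.28, [376, 176], 303, [0.559, -0.209])]
```

```bash
python3 - <<'E'
import cv2
a=cv2.imread("pics/top0.png")[110:280,150:470]; b=cv2.imread("pics/scene0.png")[130:300,150:470]
import numpy as np
cv2.imwrite("pics/c0.png",cv2.resize(np.vstack([a,b]),None,fx=1.76,fy=1.76,interpolation=cv2.INTER_CUBIC)) 
E
```

```text
(no output)
```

View pics/c0.png

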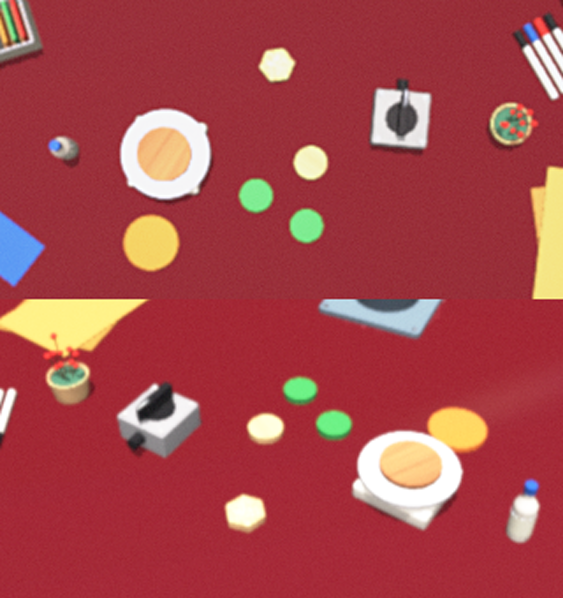

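View pics/top0.png

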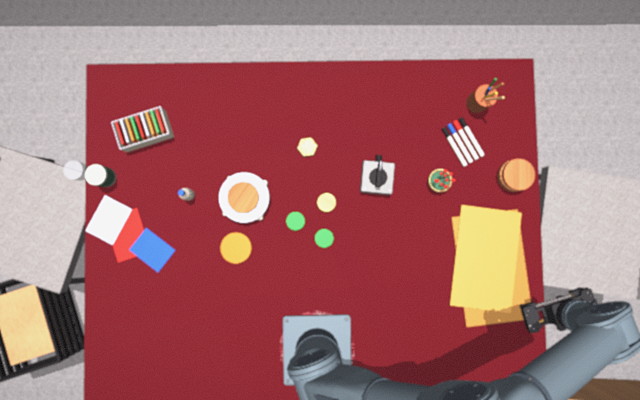

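The top view shows these candidates for the disc:
- Pale round disc at (327,202), scene (299,202). I choose this one: round, wooden and between the turntable and the isolator.
- Green discs at (296,220) and (324,238), rejected for colour.
- Hexagon at (307,147), six-sided.

For base_disc there are two:
- Wooden disc on the white plate at (244,198). I choose this one.
- Yellow disc at (236,248), a decoy.

The gland and the handle pointer both face up in the image (about +x), so the handle is at on.

```bash
cat >> h.py <<'E'
from scipy.optimize import minimize
th=np.linspace(0,2*np.pi,48,endpoint=False)
def cyl(r,z0,z1): return np.array([[r*np.cos(a),r*np.sin(a),z] for z in(z0,z1) for a in th])
def box(x0,x1,y0,y1,z0,z1): return np.array([[x,y,z] for x in(x0,x1) for y in(y0,y1) for z in(z0,z1)])
gl=np.array([[x,.011*np.cos(a),.025+.011*np.sin(a)] for x in(.05,.074) for a in th])
def handle(q): # q world-in-box angle of pointer direction offset: on -> x
    pts=np.array([[-.034,.008],[-.034,-.008],[.025,.008],[.025,-.008],[.049,.003],[.049,-.003]])
    c,s=np.cos(q),np.sin(q); pts=pts@np.array([[c,s],[-s,c]])
    return np.array([[x,y,z] for x,y in pts for z in(.058,.086)])
SH={"disc":[cyl(.03,0,.014)],"base_disc":[cyl(.05,0,.012)],"isolator":[box(-.05,.05,-.05,.05,0,.05),gl,cyl(.03,.05,.058),handle(0)]}
def mk(p,shape,x,y,z,yaw,S=4):
    im=np.zeros((400*S,640*S),np.uint8);c,s=np.cos(yaw),np.sin(yaw)
    for g in shape:
        W=g@np.array([[c,s,0],[-s,c,0],[0,0,1]])+[x,y,z]
        uv=np.array([proj(p,w) for w in W])
        cv2.fillConvexPoly(im,cv2.convexHull(np.round(((uv+.5)*S-.5)*8).astype(np.int32)),1,shift=3)
    return cv2.resize(im.astype(np.float32),(640,400),interpolation=cv2.INTER_AREA)
def fit(ps,ms,shape,x0,free=(0,1,2,3)):
    x0=np.array(x0,float)
    def full(v): f=x0.copy(); f[list(free)]=v; return f
    def cost(v):
        f=full(v); return sum(np.abs(mk(p,shape,*f)-m).sum()/m.sum() for p,m in zip(ps,ms))
    st=np.array([.008,.008,.01,.15])[list(free)]; n=len(st); v0=x0[list(free)]
    sim=np.vstack([v0]+[v0+st*np.eye(n)[i] for i in range(n)])
    r=minimize(cost,v0,method="Nelder-Mead",options=dict(initial_simplex=sim,xatol=1e-4,fatol=1e-4,maxiter=200))
    return full(r.x),r.fun
def near(p,q,uv,tol=8):
    rs=[r for r in viewer.regions_of(p,q) if np.hypot(*(np.array(r["uv"])-uv))<tol]
    return rs[0]["mask"].astype(np.float32) if rs else None
E
python3 - <<'E'
from h import *
np.set_printoptions(precision=4,suppress=True)
s=viewer.capture("scene");t=viewer.capture("top")
D={"disc":((299,202),(328,201),[.475,-.045,0,0],(0,1,2)),"base_disc":((382,224),(244,198),[.48,.22,.05,0],(0,1,2)),"isolator":((240,199),(378,176),[.54,-.21,0,0],(0,1,2,3))}
for k,(a,b,x0,fr) in D.items():
    ms=[near(s,k,a),near(t,k,b)]
    print(k,*fit([s,t],ms,SH[k],x0,fr))
    for p,m in((s,ms[0]),(t,ms[1])): print("  single",*fit([p],[m],SH[k],x0,[f for f in fr if f!=2]))
# turntable: white plate in top/scene via mask
for p,uv in((s,(378,239)),(t,(262,193))):
    m=near(p,"turntable",uv); 
    hsv=cv2.cvtColor(p["pixels"],cv2.COLOR_RGB2HSV); 
    ys,xs=np.nonzero(m); print("tt mask bbox",xs.min(),xs.max(),ys.min(),ys.max())
    wm=((hsv[...,1]<70)&(hsv[...,2]>110)).astype(np.uint8); x0,y0=(382,224) if p is s else (244,198)
    w=np.zeros_like(wm); w[y0-40:y0+40,x0-40:x0+40]=wm[y0-40:y0+40,x0-40:x0+40]
    cs,_=cv2.findContours(w,cv2.RETR_EXTERNAL,cv2.CHAIN_APPROX_NONE); c=max(cs,key=cv2.contourArea)
    print(" contour",cv2.fitEllipse(c),at(p,cv2.fitEllipse(c)[0],.05))
st=sensors.get_state(); print(st["ee_pos"],st["tcp_rot"],st["gripper_width"],st["time"])
E
```

```text
disc [ 0.4758 -0.0378 -0.      0.    ] 0.20471855998039246
  single [ 0.4739 -0.038   0.      0.    ] 0.13709677755832672
  single [ 0.4762 -0.0383  0.      0.    ] 0.05897556245326996
base_disc [0.4944 0.2277 0.0522 0.    ] 0.12131847441196442
  single [0.4916 0.2282 0.05   0.    ] 0.06242424249649048
  single [0.4948 0.2271 0.05   0.    ] 0.04631410166621208
isolator [ 0.5506 -0.2044 -0.0016 -0.1237] 0.12861378490924835
  single [ 0.5514 -0.2026  0.     -0.1229] 0.041311200708150864
  single [ 0.5521 -0.2046  0.     -0.1144] 0.08079709857702255
tt mask bbox 350 411 206 258
 contour ((381.2378234863281, 230.21817016601562), (51.53327178955078, 59.9007453918457), 98.22442626953125) [0.5136 0.2313 0.05  ]
tt mask bbox 219 269 172 221
 contour ((243.88902282714844, 197.38729858398438), (51.40688705444336, 51.60408020019531), 65.78588104248047) [0.4922 0.223  0.05  ]
[ 0.1663 -0.6283  0.2387] [-3.1416  0.0001  0.2588] 0.08827718638655963 1.4
```

arm_command:
  grip: [60,60,60,60,60,60,60,60,60,60,60,60]
  xyz:
    - [40,-26,0]
    - [40,-26,0]
    - [40,-26,0]
    - [40,-26,0]
    - [40,-26,0]
    - [40,-26,0]
    - [40,-26,0]
    - [40,-26,0]
    - [40,-26,0]
    - [40,-26,0]
    - [40,-26,0]
    - [40,-26,0]
  twist: [0,0,0,0,0,0,0,0,0,0,0,0]

```text
time: 2.6
ee_pos: [0.5516, -0.2024, 0.239]
tcp_rot: [3.141, -0.0, 0.259]
contact_force: [1.4, -0.5, -0.9]
gripper_width: 0.0601
finger_force: 0.0
```

arm_command:
  grip: [60,60,60,60,60]
  xyz:
    - [0,0,20]
    - [0,0,30]
    - [0,0,30]
    - [0,0,20]
    - [0,0,0]
  twist: [5.4,5.4,5.4,5.4,0]

```text
time: 3.1
ee_pos: [0.5485, -0.2032, 0.1361]
tcp_rot: [-3.141, 0.005, -0.119]
contact_force: [-0.7, -0.1, 0.7]
gripper_width: 0.0599
finger_force: 0.0
```

```bash
python3 - <<'E'
from h import *
np.set_printoptions(precision=4,suppress=True)
st=sensors.get_state(); print(st["ee_pos"],st["tcp_rot"],st["joints"],st["contact_force"],st["time"])
y=st["tcp_rot"][2]; R=np.array([[np.cos(y),np.sin(y)],[np.sin(y),-np.cos(y)]])
print(R.T@(np.array([.551,-.204])-st["ee_pos"][:2]), np.degrees(y+.12))
E
```

```text
[ 0.5485 -0.2032  0.1361] [-3.1409  0.0053 -0.1187] [ 0.3446  0.5593 -0.0899  1.7857  0.0663  0.8049 -1.4673] [-0.6719 -0.129   0.6569] 3.1
[0.0026 0.0005] 0.07723367207185412
```

arm_command:
  grip: [60,60,60,60,60,16,10,10,10]
  xyz:
    - [2,0,20]
    - [0,0,20]
    - [0,0,20]
    - [0,0,12]
    - [0,0,0]
    - [0,0,0]
    - [0,0,0]
    - [0,0,0]
    - [0,0,0]
  twist: [0,0,0,0,0,0,0,0,0]
  force: 15

```text
time: 4.0
ee_pos: [0.5529, -0.2042, 0.0674]
tcp_rot: [3.141, -0.001, -0.118]
contact_force: [0.0, -0.4, -0.2]
gripper_width: 0.0297
finger_force: 0.0
```

arm_command:
  grip: [10,10,10,10]
  xyz:
    - [0,0,2]
    - [0,0,0]
    - [0,0,0]
    - [0,0,0]
  twist: [0,0,0,0]

```text
time: 4.4
ee_pos: [0.5523, -0.2054, 0.0647]
tcp_rot: [3.14, -0.0, -0.119]
contact_force: [0.3, -4.9, -1.8]
gripper_width: 0.0163
finger_force: 15.0
```

arm_command:
  grip: [10,10,10,10,10,10,10,10,10,10,10,10]
  xyz:
    - [0,1,0]
    - [0,0,0]
    - [0,0,0]
    - [0,0,0]
    - [0,0,0]
    - [0,0,0]
    - [0,0,0]
    - [0,0,0]
    - [0,0,0]
    - [0,0,0]
    - [0,0,0]
    - [0,0,0]
  twist: [-4,-8,-8,-8,-8,-8,-8,-8,-8,-8,-8,-4]

```text
time: 5.6
ee_pos: [0.5508, -0.2033, 0.0646]
tcp_rot: [-3.138, -0.001, 1.424]
contact_force: [-5.9, 2.9, 5.4]
gripper_width: 0.016
finger_force: 15.0
```

arm_command:
  grip: [10,10]
  xyz:
    - [0,0,0]
    - [0,0,0]
  twist: [-2,0]

```text
time: 5.8
ee_pos: [0.5508, -0.2033, 0.0646]
tcp_rot: [-3.138, -0.002, 1.454]
contact_force: [-4.8, 3.4, 5.6]
gripper_width: 0.0153
finger_force: 15.0
```

arm_command:
  grip: [60,60,60,60,60,60,88,88,88,88,88,88]
  xyz:
    - [0,0,0]
    - [0,0,0]
    - [0,0,0]
    - [0,0,-30]
    - [0,0,-40]
    - [0,0,-30]
    - [31,-19,0]
    - [31,-19,0]
    - [31,-19,0]
    - [31,-19,0]
    - [31,-18,0]
    - [0,0,0]
  twist: [0,0,0,0,0,0,0,0,0,0,0,0]
  force: 10

```text
time: 7.0
ee_pos: [0.4757, -0.0354, 0.165]
tcp_rot: [-3.141, -0.001, 1.46]
contact_force: [-0.5, -0.7, 0.9]
gripper_width: 0.0882
finger_force: 0.0
```

```bash
python3 - <<'E'
from h import *
np.set_printoptions(precision=4,suppress=True)
s=viewer.capture("scene");t=viewer.capture("top")
a=t["pixels"][130:250,260:420]; b=s["pixels"][140:260,200:360]
cv2.imwrite("pics/c1.png",cv2.cvtColor(cv2.resize(np.hstack([a,b]),None,fx=2.5,fy=2.5,interpolation=cv2.INTER_CUBIC),cv2.COLOR_RGB2BGR))
st=sensors.get_state(); print(st["ee_pos"],st["tcp_rot"],st["gripper_width"],st["joints"])
E
```

```text
[ 0.4775 -0.0398  0.165 ] [3.141  0.0003 1.4543] 0.08809116832291473 [ 0.4923  0.4238 -0.6136  2.0159  0.3369  0.8006 -0.434 ]
```

View pics/c1.png

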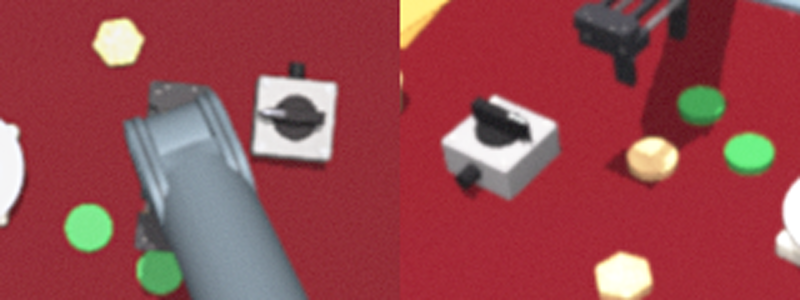

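The handle now points left (+y) in the top crop at (295,117), so it is off. The chosen disc is round and wood-coloured, at (652,158) in the scene crop, directly below the gripper. The hexagon is separate, at (118,40) in the top half and (622,275) in the scene half.

arm_command:
  grip: [88,88,88,88,88,88,88,88]
  xyz:
    - [2,-1,30]
    - [0,0,40]
    - [0,0,40]
    - [0,0,30]
    - [0,0,12]
    - [0,0,6]
    - [0,0,0]
    - [0,0,0]
  twist: [0,0,0,0,0,0,0,0]

```text
time: 7.9
ee_pos: [0.4777, -0.0383, 0.0078]
tcp_rot: [3.139, -0.0, 1.452]
contact_force: [0.3, -0.9, 0.6]
gripper_width: 0.088
finger_force: 0.0
```

arm_command:
  grip: [70,62,55,50,50,50,50,50]
  xyz:
    - [0,0,0]
    - [0,0,0]
    - [0,0,0]
    - [0,0,0]
    - [0,0,0]
    - [0,0,0]
    - [0,0,0]
    - [0,0,0]
  twist: [0,0,0,0,0,0,0,0]

```text
time: 8.7
ee_pos: [0.4767, -0.0381, 0.007]
tcp_rot: [3.141, 0.0, 1.453]
contact_force: [-0.2, -0.6, 5.7]
gripper_width: 0.0599
finger_force: 10.0
```

arm_command:
  grip: [50,50,50,50,50,50,50,50,50,50,50,50]
  xyz:
    - [0,0,0]
    - [0,0,-10]
    - [0,0,-30]
    - [0,0,-40]
    - [0,0,-30]
    - [38,-2,0]
    - [38,-2,0]
    - [38,-2,0]
    - [38,-2,0]
    - [38,-2,0]
    - [38,-2,0]
    - [38,-2,0]
  twist: [0,0,0,0,0,0,0,0,0,0,0,0]
  force: 15

```text
time: 9.9
ee_pos: [0.4938, 0.2293, 0.1172]
tcp_rot: [3.142, -0.0, 1.453]
contact_force: [0.4, 0.4, -0.4]
gripper_width: 0.0593
finger_force: 15.0
```

```bash
python3 - <<'E'
from h import *
np.set_printoptions(precision=4,suppress=True)
s=viewer.capture("scene");t=viewer.capture("top")
st=sensors.get_state(); print(st["ee_pos"],st["tcp_rot"],st["gripper_width"],st["finger_force"],st["contact_force"],st["joints"])
e=st["ee_pos"]; u=proj(s,[e[0],e[1],e[2]]);print(u)
for q in("disc","base_disc"): print(q,[(round(r["score"],2),np.round(r["uv"]).tolist(),int(r["mask"].sum())) for r in viewer.regions_of(s,q)])
a=s["pixels"][140:260,310:470]
cv2.imwrite("pics/c2.png",cv2.cvtColor(cv2.resize(a,None,fx=4,fy=4,interpolation=cv2.INTER_CUBIC),cv2.COLOR_RGB2BGR))
E
```

```text
[0.4931 0.2347 0.1179] [ 3.1412 -0.0055  1.4602] 0.05902788021332666 15.00052034854889 [ 0.0484  0.4106 -0.6753] [-0.0825  0.5992 -0.5809  1.8812  0.4454  0.7888 -1.0131]
[387.4011 207.9393]
disc [(0.56, [321.0, 183.0], 242), (0.52, [342.0, 202.0], 252)]
base_disc [(0.94, [381.0, 224.0], 704), (0.7, [409.0, 204.0], 606)]
```

View pics/c2.png

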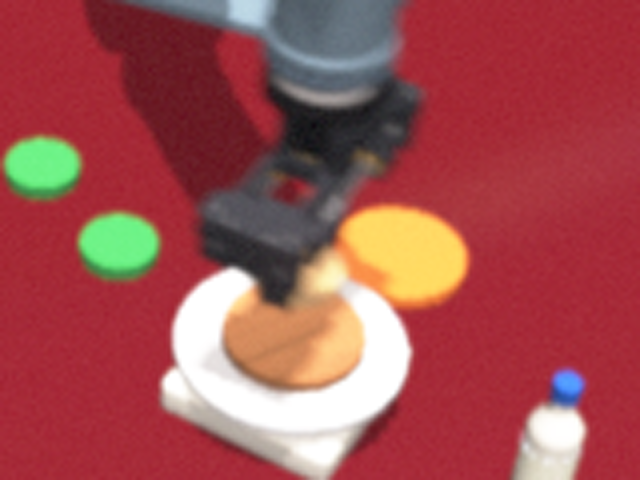

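The disc is held in the gripper, partly hidden, at (320,278) in the crop, above the base disc at (293,335). I'll check its offset along the pads from its visible edge.

```bash
python3 - <<'E'
from h import *
np.set_printoptions(precision=4,suppress=True)
s=viewer.capture("scene");t=viewer.capture("top")
st=sensors.get_state(); e=st["ee_pos"]; print(e,st["tcp_rot"][2],st["time"])
m=near(s,"base_disc",(381,224)); mt=near(t,"base_disc",(244,198))
print(None if m is None else fit([s],[m],SH["base_disc"],[.494,.2277,.05,0],(0,1)))
print(s["pixels"][200:222:2,376:404:2].tolist().__len__())
hsv=cv2.cvtColor(s["pixels"],cv2.COLOR_RGB2HSV).astype(int)
w=(hsv[...,0]>9)&(hsv[...,0]<32)&(hsv[...,1]<150)&(hsv[...,2]>90)
w=w.astype(float); w[:,:372]=0;w[:,402:]=0;w[:195]=0;w[222:]=0
print(w[196:222,374:402].astype(int).tolist().__str__().replace("], [","\n").replace(", ",""))
for dy in(-6,0,6):
    mm=mk(s,SH["disc"],e[0],e[1]+dy/1000,e[2]-.007,0)
    ys,xs=np.nonzero(mm>.5); print(dy,xs.min(),xs.max(),ys.min(),ys.max())
    if dy==0: print((mm>.5)[196:222,374:402].astype(int).tolist().__str__().replace("], [","\n").replace(", ",""))
E
```

```text
[0.494  0.2263 0.1166] 1.451348968674385 10.2
(array([0.4927, 0.2279, 0.05  , 0.    ]), np.float64(0.25677382946014404))
11
[[0000000000000000000000100000
0000000000000000000000000000
0000000000000000000000000000
0000000000000000000000000000
0000000000000000000000000000
0000000000000000000000000000
0000000000000000000110000000
0000000000000001001111000000
0000000000000011011111100000
0000000000000010011111100000
0000000000000011111111110000
0000000000000111111111110000
0000000000000111111111110000
0000000000000111111111111000
1100000000000111111111110010
1100000000000111111111110011
1110000000001111111111100000
1110000000001111111111100000
1110000000011111111111101001
1111000000111111111111111000
1111110001111111111111111100
1111111101111111111111111110
1111111111111111111111111110
1111111111111111111111111110
1111111111111111111111111111
1111111111111111111111111111]]
-6 371 393 198 216
0 373 395 199 217
[[0000000000000000000000000000
0000000000000000000000000000
0000000000000000000000000000
0000111111111111000000000000
0011111111111111110000000000
0111111111111111111000000000
1111111111111111111100000000
1111111111111111111110000000
1111111111111111111111000000
1111111111111111111111000000
1111111111111111111111000000
1111111111111111111111000000
1111111111111111111111000000
1111111111111111111111000000
1111111111111111111111000000
1111111111111111111111000000
1111111111111111111111000000
0111111111111111111110000000
0011111111111111111100000000
0001111111111111111100000000
0000011111111111110000000000
0000000011111110000000000000
0000000000000000000000000000
0000000000000000000000000000
0000000000000000000000000000
0000000000000000000000000000]]
6 375 398 199 218
```

The arm was still swinging when I took that picture. I'll let it settle before measuring again.

arm_command:
  grip: [50,50,50,50,50]
  xyz:
    - [0,0,0]
    - [0,0,10]
    - [0,0,10]
    - [0,0,0]
    - [0,0,0]
  twist: [0,0,0,0,0]

```text
time: 10.8
ee_pos: [0.4936, 0.2276, 0.0961]
tcp_rot: [-3.14, 0.001, 1.453]
contact_force: [-1.0, -0.2, -0.5]
gripper_width: 0.0591
finger_force: 15.0
```

```bash
python3 - <<'E'
from h import *
np.set_printoptions(precision=4,suppress=True)
e0=sensors.get_state()["ee_pos"]; s=viewer.capture("scene"); e=sensors.get_state()["ee_pos"]; print(e0,e)
hsv=cv2.cvtColor(s["pixels"],cv2.COLOR_RGB2HSV).astype(int)
w=(hsv[...,0]>9)&(hsv[...,0]<32)&(hsv[...,1]<150)&(hsv[...,2]>90)
mm=mk(s,SH["disc"],e[0],e[1],e[2]-.007,0)>.5
o=w[196:228,374:406]*1+2*mm[196:228,374:406]
print(str(o.tolist()).replace("], [","\n").replace(", ",""))
E
```

```text
[0.4936 0.2276 0.0961] [0.4938 0.2279 0.0965]
[[00000000000000000000000000000000
00000000000000000000001000000000
00000000000000000000001000000000
00000000000000000000000000000000
00000000000000000000000000000000
00000000000000000000000000000000
00000000000000000000000000000000
00000000000000000000000000000000
00000022222222000000000000000000
00022222222222222000000000000000
00222222222222222200000000000000
02222222222222222233100000000000
22222222222222222233100000000000
22222222222223222333310010000000
22222222222223323333331001100000
22222222222223233333331000110000
22222222222223333333331000001100
22222222222233333333331000000001
22222222222233333333331100000001
22222222222233333333331100000011
32222222222333333333331111000000
32222222222333333333311111000000
32222222222333333333311111100000
12222222223333333333311111100000
11222222233333333333111111110000
11112222333333333331111111110000
11111122333333333111111111110000
11111111111111111111111111110000
11111111111111111111111111110000
11111111111111111111111111110000
11111111111111111111111111110000
11111111111111111111111111110000]]
```

arm_command:
  grip: [50,50,50,50,50,50]
  xyz:
    - [-1,0,8]
    - [0,0,6]
    - [0,0,5]
    - [0,0,3]
    - [0,0,0]
    - [0,0,0]
  twist: [0,0,0,0,0,0]

```text
time: 11.45
ee_pos: [0.4939, 0.2269, 0.0747]
tcp_rot: [-3.142, -0.0, 1.453]
contact_force: [-0.7, 0.3, -1.0]
gripper_width: 0.0588
finger_force: 15.0
```

arm_command:
  grip: [50,50,50]
  xyz:
    - [0,0,2]
    - [0,0,0]
    - [0,0,0]
  twist: [0,0,0]

```text
time: 11.75
ee_pos: [0.4939, 0.2268, 0.0728]
tcp_rot: [3.142, -0.0, 1.453]
contact_force: [-0.8, 0.0, 0.2]
gripper_width: 0.0595
finger_force: 15.0
```

arm_command:
  grip: [50,50,50]
  xyz:
    - [0,0,1]
    - [0,0,1]
    - [0,0,0]
  twist: [0,0,0]

```text
time: 12.05
ee_pos: [0.4938, 0.2267, 0.0706]
tcp_rot: [-3.141, 0.0, 1.453]
contact_force: [0.3, 0.5, -0.2]
gripper_width: 0.0598
finger_force: 15.0
```

arm_command:
  grip: [50,50,50]
  xyz:
    - [0,0,1]
    - [0,0,0]
    - [0,0,0]
  twist: [0,0,0]

```text
time: 12.35
ee_pos: [0.4938, 0.2268, 0.0697]
tcp_rot: [-3.142, 0.0, 1.453]
contact_force: [0.0, 0.1, -0.4]
gripper_width: 0.0597
finger_force: 15.0
```

arm_command:
  grip: [50,50,50]
  xyz:
    - [0,0,0.5]
    - [0,0,0.5]
    - [0,0,0]
  twist: [0,0,0]

```text
time: 12.65
ee_pos: [0.4939, 0.2268, 0.069]
tcp_rot: [3.141, 0.0, 1.453]
contact_force: [-0.9, -0.6, 3.8]
gripper_width: 0.0593
finger_force: 15.0
```

Contact came at 69 mm, as predicted. Releasing.

arm_command:
  grip: [62,66,72,80,88,88]
  xyz:
    - [0,0,0]
    - [0,0,0]
    - [0,0,0]
    - [0,0,0]
    - [0,0,0]
    - [0,0,0]
  twist: [0,0,0,0,0,0]

```text
time: 13.25
ee_pos: [0.4939, 0.2268, 0.0687]
tcp_rot: [-3.142, -0.0, 1.453]
contact_force: [-0.2, 0.5, -0.1]
gripper_width: 0.0882
finger_force: 0.0
```

arm_command:
  grip: [88,88,88,88,88,88,88,88,88,88,88,88]
  xyz:
    - [0,0,-10]
    - [0,0,-20]
    - [0,0,-40]
    - [0,0,-30]
    - [-40,12,0]
    - [-40,12,0]
    - [-40,12,0]
    - [-40,12,0]
    - [-40,12,0]
    - [-40,12,0]
    - [-40,12,0]
    - [-40,12,0]
  twist: [0,0,0,0,0,0,0,0,0,0,0,0]

```text
time: 14.45
ee_pos: [0.5517, -0.104, 0.1696]
tcp_rot: [3.141, 0.0, 1.453]
contact_force: [1.0, 1.7, 0.6]
gripper_width: 0.0879
finger_force: 0.0
```

```bash
python3 - <<'E'
from h import *
np.set_printoptions(precision=4,suppress=True)
s=viewer.capture("scene");t=viewer.capture("top")
print(sensors.get_state()["ee_pos"])
for n,p in(("scene",s),("top",t)):
    for q in("disc","base_disc"): print(n,q,[(round(r["score"],2),np.round(r["uv"],1).tolist(),int(r["mask"].sum())) for r in viewer.regions_of(p,q)])
u=np.round(proj(s,[.494,.227,.07])).astype(int);v=np.round(proj(t,[.494,.227,.07])).astype(int);print(u,v)
g=lambda p,u:p["pixels"][u[1]-30:u[1]+30,u[0]-32:u[0]+32]
cv2.imwrite("pics/c3.png",cv2.cvtColor(cv2.resize(np.hstack([g(s,u),g(t,v)]),None,fx=6,fy=6,interpolation=cv2.INTER_CUBIC),cv2.COLOR_RGB2BGR))
ds=near(s,"disc",u);dt=near(t,"disc",v)
for p,m in((s,ds),(t,dt)):
    if m is not None: print(fit([p],[m],SH["disc"],[.494,.227,.062,0],(0,1)))
if ds is not None and dt is not None: print(fit([s,t],[ds,dt],SH["disc"],[.494,.227,.062,0],(0,1,2)))
E
```

```text
[ 0.5518 -0.1099  0.169 ]
scene disc [(0.79, [342.2, 201.0], 265), (0.75, [383.7, 219.6], 362), (0.54, [318.9, 181.8], 206)]
scene base_disc [(0.87, [380.1, 227.4], 559), (0.66, [409.5, 201.5], 663)]
top disc [(0.85, [240.9, 195.4], 261), (0.84, [294.7, 219.6], 265), (0.59, [323.6, 238.7], 276)]
top base_disc [(0.94, [249.0, 203.8], 525), (0.75, [235.3, 245.6], 721), (0.28, [257.4, 203.0], 1271)]
[383 220] [242 196]
(array([0.4946, 0.227 , 0.062 , 0.    ]), np.float64(0.05214088410139084))
(array([0.4951, 0.226 , 0.062 , 0.    ]), np.float64(0.16403256356716156))
(array([0.4955, 0.2272, 0.063 , 0.    ]), np.float64(0.2196040004491806))
```

View pics/c3.png

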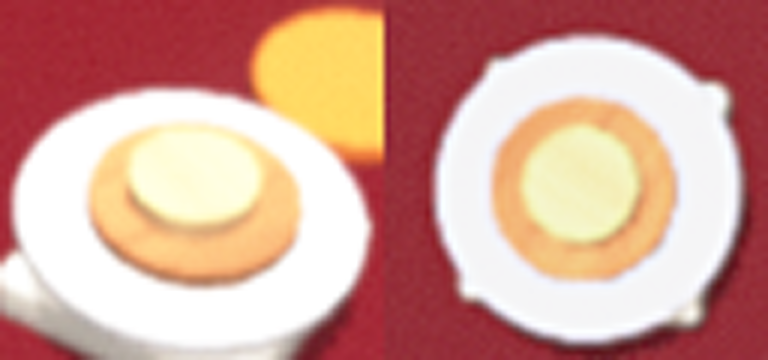

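The disc lies flat on the base disc in both halves: pale disc at (193,175) and (580,183), base disc at (195,205) and (584,189). I'll fit the base disc outline to get the relative offset.

```bash
python3 - <<'E'
from h import *
np.set_printoptions(precision=4,suppress=True)
R=[]
for k in range(2):
  s=viewer.capture("scene");t=viewer.capture("top")
  D=[];B=[]
  for p in(s,t):
    u=np.round(proj(p,[.494,.227,.06])).astype(int)
    L=cv2.cvtColor(p["pixels"],cv2.COLOR_RGB2LAB).astype(int); 
    hsv=cv2.cvtColor(p["pixels"],cv2.COLOR_RGB2HSV).astype(int)
    win=np.zeros(L.shape[:2],bool); win[u[1]-20:u[1]+20,u[0]-20:u[0]+20]=1
    w=(win&(hsv[...,1]>30)&(hsv[...,0]<45)).astype(np.uint8)
    n,lab,sta,_=cv2.connectedComponentsWithStats(w); yy,xx=np.mgrid[:400,:640]
    w=(lab==lab[u[1],u[0]]); B.append(w.astype(np.float32))
    D.append(near(p,"disc",proj(p,[.494,.227,.07])))
  for ps,b,d in(([s],B[:1],D[:1]),([t],B[1:],D[1:]),([s,t],B,D)):
    if any(x is None for x in d): continue
    f,c=fit(ps,d,SH["disc"],[.494,.227,.062,0],(0,1))
    sh=[cyl(.05,0,.012)]
    # union with the placed disc: keep disc pixels out by merging them into model
    def fb():
        dm=[mk(p,SH["disc"],*f) for p in ps]
        def cost(v): return sum(np.abs(np.maximum(mk(p,sh,v[0],v[1],.05,0),m)-x).sum()/x.sum() for p,m,x in zip(ps,dm,b))
        r=minimize(cost,[.494,.227],method="Nelder-Mead",options=dict(initial_simplex=[[.494,.227],[.5,.227],[.494,.233]],xatol=1e-4,fatol=1e-4)); return r.x,r.fun
    g,gc=fb(); print("disc",f[:2],round(c,3),"base",g,round(gc,3),"diff mm",(f[:2]-g)*1000, [int(x.sum()) for x in b])
st=sensors.get_state(); print(st["ee_pos"],st["tcp_rot"],st["time"])
E
```

```text
disc [0.4945 0.2262] 0.068 base [0.4912 0.2273] 0.177 diff mm [ 3.2517 -1.0919] [736]
disc [0.4953 0.2261] 0.079 base [0.4933 0.2257] 0.055 diff mm [1.9871 0.3764] [767]
disc [0.495 0.226] 0.152 base [0.4925 0.2264] 0.238 diff mm [ 2.5316 -0.312 ] [736, 767]
disc [0.4954 0.2266] 0.054 base [0.4912 0.2273] 0.175 diff mm [ 4.2127 -0.6736] [738]
disc [0.4952 0.2259] 0.066 base [0.4927 0.2256] 0.054 diff mm [2.4875 0.3333] [768]
disc [0.4959 0.2263] 0.123 base [0.4927 0.2264] 0.235 diff mm [ 3.1899 -0.1103] [738, 768]
[ 0.5515 -0.1021  0.1687] [-3.1415  0.      1.4529] 15.25
```

The disc is about 2.5 mm too far in +x. I have plenty of time, so I'll regrip it, lift it slightly, shift it back and set it down again.

arm_command:
  grip: [88,88,88,88,88,88,88,88,88,88,88,88]
  xyz:
    - [40,-12,0]
    - [40,-12,0]
    - [40,-12,0]
    - [40,-12,0]
    - [40,-12,0]
    - [40,-12,0]
    - [40,-12,0]
    - [40,-12,0]
    - [0,0,0]
    - [0,0,0]
    - [0,0,0]
    - [0,0,0]
  twist: [0,0,0,0,0,0,0,0,0,0,0,0]
  force: 10

```text
time: 16.45
ee_pos: [0.4944, 0.225, 0.1685]
tcp_rot: [3.142, 0.001, 1.45]
contact_force: [-0.0, 0.3, -0.4]
gripper_width: 0.0879
finger_force: 0.0
```

arm_command:
  grip: [88,88,88,88,88,88,88,88]
  xyz:
    - [0,0,30]
    - [0,0,35]
    - [0,0,20]
    - [0,0,10]
    - [0,0,4]
    - [0,0,0]
    - [0,0,0]
    - [0,0,0]
  twist: [0,0,0,0,0,0,0,0]

```text
time: 17.25
ee_pos: [0.4946, 0.2271, 0.0707]
tcp_rot: [3.14, -0.001, 1.452]
contact_force: [0.1, -0.3, 0.8]
gripper_width: 0.088
finger_force: 0.0
```

arm_command:
  grip: [88,75,68,63,60,55,50,50,50,50]
  xyz:
    - [0,0,1.5]
    - [0,0,0]
    - [0,0,0]
    - [0,0,0]
    - [0,0,0]
    - [0,0,0]
    - [0,0,0]
    - [0,0,0]
    - [0,0,0]
    - [0,0,0]
  twist: [0,0,0,0,0,0,0,0,0,0]

```text
time: 18.25
ee_pos: [0.4939, 0.2268, 0.0682]
tcp_rot: [-3.142, 0.0, 1.453]
contact_force: [-0.2, 0.1, -0.0]
gripper_width: 0.0593
finger_force: 10.0
```

arm_command:
  grip: [50,50,50,50,50,50]
  xyz:
    - [0,0,-2]
    - [0,0,-3]
    - [0,-2.5,0]
    - [0,0,0]
    - [0,0,0]
    - [0,0,0]
  twist: [0,0,0,0,0,0]
  force: 15

```text
time: 18.85
ee_pos: [0.4913, 0.2271, 0.0732]
tcp_rot: [-3.142, 0.0, 1.453]
contact_force: [0.3, -0.1, -0.9]
gripper_width: 0.0597
finger_force: 15.0
```

arm_command:
  grip: [50,50,50,50,50]
  xyz:
    - [0,0,2]
    - [0,0,1.5]
    - [0,0,1]
    - [0,0,0]
    - [0,0,0]
  twist: [0,0,0,0,0]

```text
time: 19.35
ee_pos: [0.4913, 0.2271, 0.0686]
tcp_rot: [-3.141, 0.0, 1.453]
contact_force: [0.0, -0.1, -0.7]
gripper_width: 0.0591
finger_force: 15.0
```

arm_command:
  grip: [50,50,50]
  xyz:
    - [0,0,0.5]
    - [0,0,0]
    - [0,0,0]
  twist: [0,0,0]

```text
time: 19.65
ee_pos: [0.4914, 0.2271, 0.0682]
tcp_rot: [-3.142, -0.0, 1.453]
contact_force: [0.3, -0.0, -0.5]
gripper_width: 0.0596
finger_force: 15.0
```

arm_command:
  grip: [50,50,50,50]
  xyz:
    - [0,0,0.5]
    - [0,0,0.3]
    - [0,0,0]
    - [0,0,0]
  twist: [0,0,0,0]

```text
time: 20.05
ee_pos: [0.4914, 0.2271, 0.0681]
tcp_rot: [3.141, 0.0, 1.453]
contact_force: [-2.7, -1.8, 7.9]
gripper_width: 0.0593
finger_force: 15.0
```

arm_command:
  grip: [62,66,72,80,88,88]
  xyz:
    - [0,0,0]
    - [0,0,0]
    - [0,0,0]
    - [0,0,0]
    - [0,0,0]
    - [0,0,0]
  twist: [0,0,0,0,0,0]

```text
time: 20.65
ee_pos: [0.4914, 0.2271, 0.0673]
tcp_rot: [-3.141, 0.0, 1.453]
contact_force: [-0.4, -0.2, -0.5]
gripper_width: 0.0879
finger_force: 0.0
```

arm_command:
  grip: [88,88,88,88,88,88,88,88,88,88,88,88]
  xyz:
    - [0,0,-10]
    - [0,0,-20]
    - [0,0,-40]
    - [0,0,-30]
    - [-42,11,0]
    - [-42,11,0]
    - [-42,11,0]
    - [-42,11,0]
    - [-42,11,0]
    - [-42,11,0]
    - [-42,11,0]
    - [-42,11,0]
  twist: [0,0,0,0,0,0,0,0,0,0,0,0]

```text
time: 21.85
ee_pos: [0.5393, -0.1187, 0.1683]
tcp_rot: [3.141, 0.0, 1.453]
contact_force: [0.9, 0.2, 0.6]
gripper_width: 0.0879
finger_force: 0.0
```

arm_command:
  grip: [60,60,60,60]
  xyz:
    - [-42,11,0]
    - [-42,11,0]
    - [0,0,0]
    - [0,0,0]
  twist: [0,0,0,0]

```text
time: 22.25
ee_pos: [0.551, -0.2038, 0.1678]
tcp_rot: [3.141, -0.0, 1.45]
contact_force: [0.0, -0.1, 0.8]
gripper_width: 0.0601
finger_force: 0.0
```

```bash
python3 - <<'E'
from h import *
np.set_printoptions(precision=4,suppress=True)
s=viewer.capture("scene");t=viewer.capture("top")
for p in(s,t):
    u=np.round(proj(p,[.492,.227,.06])).astype(int)
    hsv=cv2.cvtColor(p["pixels"],cv2.COLOR_RGB2HSV).astype(int)
    win=np.zeros(hsv.shape[:2],bool); win[u[1]-20:u[1]+20,u[0]-20:u[0]+20]=1
    w=(win&(hsv[...,1]>30)&(hsv[...,0]<45)).astype(np.uint8)
    n,lab=cv2.connectedComponents(w); x=(lab==lab[u[1],u[0]]).astype(np.float32)
    d=near(p,"disc",proj(p,[.492,.227,.07]))
    if d is None: print("none");continue
    f,c=fit([p],[d],SH["disc"],[.492,.227,.062,0],(0,1)); dm=mk(p,SH["disc"],*f)
    r=minimize(lambda v:np.abs(np.maximum(mk(p,SH["base_disc"],v[0],v[1],.05,0),dm)-x).sum(),[.494,.227],method="Nelder-Mead",options=dict(initial_simplex=[[.494,.227],[.5,.227],[.494,.233]],xatol=1e-4,fatol=1e-2))
    pl=(win|1).astype(bool)
    print("disc",f[:2],"base",r.x,"diff mm",(f[:2]-r.x)*1000)
st=sensors.get_state(); e=st["ee_pos"];print(e,st["tcp_rot"],st["time"])
g=lambda p,u:p["pixels"][u[1]-30:u[1]+30,u[0]-32:u[0]+32]
us=[np.round(proj(p,[.494,.227,.07])).astype(int) for p in(s,t)]
cv2.imwrite("pics/c4.png",cv2.cvtColor(cv2.resize(np.hstack([g(s,us[0]),g(t,us[1])]),None,fx=6,fy=6,interpolation=cv2.INTER_CUBIC),cv2.COLOR_RGB2BGR))
E
```

```text
disc [0.4918 0.227 ] base [0.4912 0.2273] diff mm [ 0.6371 -0.3487]
disc [0.4922 0.2259] base [0.4927 0.2255] diff mm [-0.5026  0.4039]
[ 0.5513 -0.2011  0.1678] [ 3.1414 -0.0006  1.4553] 22.45
```

View pics/c4.png

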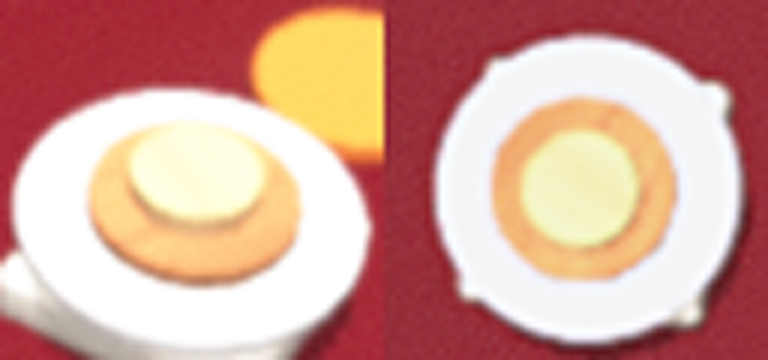

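The disc is now flat and centred to within about 0.7 mm: pale disc at (580,187), base disc at (584,189), plate at (588,189), with the offset mostly parallax. Next I'll turn the handle back to on.

arm_command:
  grip: [60,60,60,60,60,60,30,10,10,10,10,10]
  xyz:
    - [0,0,0]
    - [0,0,30]
    - [0,0,35]
    - [0,0,25]
    - [0,0,13]
    - [0,0,0]
    - [0,0,0]
    - [0,0,0]
    - [0,0,0]
    - [0,0,0]
    - [0,0,0]
    - [0,0,0]
  twist: [0,0,0,0,0,0,0,0,0,0,0,0]
  force: 15

```text
time: 23.65
ee_pos: [0.5508, -0.203, 0.0647]
tcp_rot: [-3.141, 0.0, 1.453]
contact_force: [-0.3, 0.3, 4.1]
gripper_width: 0.0157
finger_force: 15.0
```

arm_command:
  grip: [10,10,10,10,10,10,10,10,10,10,10,10]
  xyz:
    - [0,0,0]
    - [0,0,0]
    - [0,0,0]
    - [0,0,0]
    - [0,0,0]
    - [0,0,0]
    - [0,0,0]
    - [0,0,0]
    - [0,0,0]
    - [0,0,0]
    - [0,0,0]
    - [0,0,0]
  twist: [4,8,8,8,8,8,8,8,8,8,8,6]

```text
time: 24.85
ee_pos: [0.5526, -0.2054, 0.0647]
tcp_rot: [3.139, -0.004, -0.125]
contact_force: [3.8, -5.4, -6.0]
gripper_width: 0.0156
finger_force: 15.0
```

arm_command:
  grip: [10,10,60,60,60,60,60,60,60,60]
  xyz:
    - [0,0,0]
    - [0,0,0]
    - [0,0,0]
    - [0,0,0]
    - [0,0,0]
    - [0,0,-20]
    - [0,0,-40]
    - [0,0,-40]
    - [0,0,-40]
    - [0,0,0]
  twist: [0,0,0,0,0,0,0,0,0,0]

```text
time: 25.85
ee_pos: [0.5544, -0.2037, 0.2101]
tcp_rot: [3.14, -0.01, -0.118]
contact_force: [0.6, 0.4, 0.6]
gripper_width: 0.06
finger_force: 0.0
```

arm_command:
  grip: [60,60,60,60,60,60]
  xyz:
    - [-30,30,0]
    - [-30,30,0]
    - [-30,30,0]
    - [-30,30,0]
    - [0,0,0]
    - [0,0,0]
  twist: [0,0,0,0,0,0]

```text
time: 26.45
ee_pos: [0.417, -0.3081, 0.2039]
tcp_rot: [-3.141, 0.001, -0.12]
contact_force: [0.3, -0.0, 0.0]
gripper_width: 0.0599
finger_force: 0.0
```

```bash
python3 - <<'E'
from h import *
s=viewer.capture("scene");t=viewer.capture("top")
a=t["pixels"][120:270,150:470]; b=s["pixels"][130:280,150:470]
cv2.imwrite("pics/c5.png",cv2.cvtColor(cv2.resize(np.vstack([a,b]),None,fx=2,fy=2,interpolation=cv2.INTER_CUBIC)[:600],cv2.COLOR_RGB2BGR))
print(sensors.get_state()["ee_pos"])
E
```

```text
[ 0.41873079 -0.3067509   0.20406931]
```

View pics/c5.png

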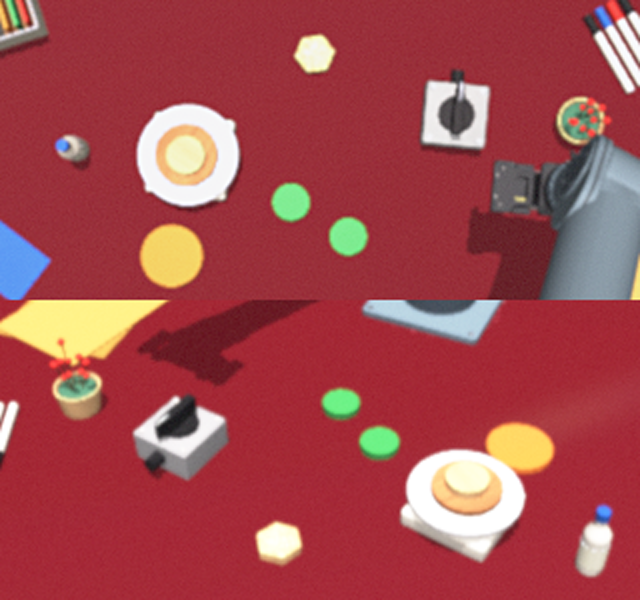

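The handle at (457,100) again points to the gland, so it is on. The disc is centred on the base disc at (186,155), and the bystanders have not moved.

```bash
python3 -c "
from bench import env; print(env.job_done())"
```

```text
the job is handed in; nothing more can be done
None
```

The job is done and handed in: I turned the isolator off, set the small wooden disc flat on the base disc (centred to within about 1 mm after one small correction) and let go, then turned the isolator back on, with the bystanders unmoved in the last pictures.

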